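# Stack the washed splints crosswise to dry

## Robot

A 6-joint arm with a two-finger parallel gripper is mounted at the origin on the work surface. World frame = base frame: x ahead of the robot, y to its left, z up, the work surface at z = 0. Lengths are in m, angles in degrees, forces in N, time in s.
With the tool pointing down it reaches from about 0.3 to 0.75 m from the base axis. Payload 8.5 kg.
Tool frame: the origin (TCP) lies at the very end of the fingers, on their centre line; the grasp point (between the pads) lies 19 mm behind it; x points along the fingers, y is the direction in which the jaws open and shut, and the axes are right-handed (so a half turn about x gives the same grasp; the last joint's range is limited). The gripper opens to 85 mm and grips with 20 to 120 N. Pads are 22 mm wide; open, the fingers measure 114 mm over their backs; the gripper's body (76 mm by 85 mm) begins 54 mm behind the grasp point. The pads swing forward as they close: fully open they stand 13 mm farther back than shut.
Start: joints at [55.101, 21.807, 74.336, -0, 83.858, -12.336], TCP at [0.211, 0.508, 0.231] pointing down, gripper open.
Joint ranges: [-178.18, 178.18], [-50.72, 133.34], [12.68, 142.11], [-81.47, 261.47], [9.98, 163.14], [-165.26, 165.26]. Speed limits (degrees/s): [136.94, 136.94, 180, 180, 180, 180].

## Interface

Orientations are given as a 3x3 rotation matrix whose columns are the frame's x, y, z axes.
In Python, from rig import env, eyes, close_job gives the robot as it stands.
- The arm moves only by the shell command python3 -m pendant 'ROWS' [OPENING] [FORCE]. ROWS is a JSON object of lists of equal length, an entry for each row: "travel": the shift along the world's x, y, z in mm, a list of three; "delta_rot": the turn, a rotation vector about the world's x, y, z in rad, a list of three. In form: {"travel": [[x, y, z], ...], "delta_rot": [[wx, wy, wz], ...]}. A call has 1 to 20 rows; each row shifts and turns the commanded pose from where the row before left it; what a row does not reach is not made up. A row lasts 1/12 s, in which the tool goes at most 41.7 mm and 7.16 degrees, less where a joint would pass 70% of its speed; a pose out of reach is approached as far as the arm can. A call with a gripper value outside its range is refused whole. OPENING is the finger opening in mm, from 0 to 85.4, set as the call begins (- or left out, the last holds). The fingers move at their own pace and stop on an object; FORCE is the grip in N (left out, the last holds). Time passes only in rows, so rows that do not move let the fingers close. It gives the time, the measured TCP pose, the force and the opening at its end, in the units of the state.
- env.observe(): the state, without advancing time (a new reading comes with each control period).
- eyes.get_image(name): name is "side" or "top" or "wrist"; returns the picture (384x512x3 uint8, red, green, blue); there is no depth.
- eyes.camera_model(name): a dict with "vfov" (degrees; the focal length in pixels is half the picture's height over the tangent of half this angle, whatever the lens; pixels are square), "cx", "cy" (the principal point, pixels), "k1" (the pictures are not rectified: a ray, as slopes to the right and down, at radius r is drawn at 1 + k1 r^2 times it, then the intrinsics apply), "pose" (4x4, takes a point from camera to world coordinates). Camera axes: x right, y up, looking along -z (the intrinsics and any distortion apply to the point x, -y, -z); pixel columns grow to the right and rows downward; lengths in m; the calibration is good to about 2 mm. A picture is of the moment at which its call begins: read the wrist's pose just before it. camera_model takes no time and is no camera call; for the wrist camera it gives the pose at the moment of the call.
- close_job(): hands the job in, once; it reports no verdict.
The state is a dict: "time_s": time; "q": joint angles; "qvel": joint speeds; "joint_efforts": joint torques, N m; "position": TCP position; "tool_rot": TCP orientation; "ft_force": force on the tool from outside, world axes, zero at the start; "wrist_torque": the same for the moment, N m; "grip_width": finger opening in m.
Only numpy, scipy, OpenCV 4.12 (cv2) and the standard library are available. Lean on these libraries where they do the work, as an engineer would, in place of code of your own. Each camera call takes 0.05 s, during which the arm holds its last target. There are 200 camera calls.

## Task

Stop the drying blower by pushing its mushroom stop button fully down and letting it come up again. Then finish the crosswise stack on the drying rack: lay the two loose narrow splints flat across the bottom pair, one near each end of the pair, then lay the wide splint flat across the middle of those two, in the direction of the bottom pair; do not push the bottom pair out of place or disturb the other things on the table. Last, turn the mushroom head clockwise as far as it goes to reset the blower.

Things in the scene. Friction and masses are not known exactly. Their poses are not given: they have to be found in the camera images.
- drying_rack: fixed drying rack: 210 x 210 mm, flat bar grid, top 24 mm above the table; white blower (200 mm wide, 85 mm tall) on its +x side, 107 to 193 mm from the centre. Origin: centre of the square, at table height; z up. The bottom pair lies along its y; next layer along its x, about 45 mm either side (y) of the centre; top splint along its y, over the centre
- bottom_a: splint of the same shape and size as the narrow ones (160 x 24 x 12 mm, loose), already lying on the rack: one of the bottom pair, along the rack's y, about 45 mm to either side (rack x) of the rack's centre. Origin: centre of its underside; x along its length, z up
- bottom_b: splint of the same shape and size as the narrow ones (160 x 24 x 12 mm, loose), already lying on the rack: one of the bottom pair, along the rack's y, about 45 mm to either side (rack x) of the rack's centre. Origin: centre of its underside; x along its length, z up
- narrow_a: loose wooden splint with rounded ends, 160 x 24 x 12 mm, 30 g (varies), lying flat on the table at the start. Origin: centre of its underside; x along its length, z up
- narrow_b: loose wooden splint with rounded ends, 160 x 24 x 12 mm, 30 g (varies), lying flat on the table at the start. Origin: centre of its underside; x along its length, z up
- wide: the wide wooden splint with rounded ends, loose, 160 x 44 x 12 mm, 55 g (varies), lying flat on the table at the start. Origin: centre of its underside; x along its length, z up
- stop_top (a point): centre of the top of the round mushroom head (44 mm across, 19 mm tall, its top 91 mm above the table when up). It stands on a 22 mm stem over a fixed yellow box 76 x 76 mm whose top, with a flat collar, is at 53 mm
- stop_plunger (a joint): how far the mushroom head is pushed down, m: 0 up, 0.007 fully down; a spring (1.4 N at the top, 4.5 N at the bottom) brings it back up. It counts as pushed beyond 0.005
- stop_knob (a joint): turn of the mushroom head about the vertical, rad: grows clockwise seen from above, from 0 to the stop at 1.05; starts at 0 to 0.15, turns easily (0.03 N m) and stays where left
- tube_rack: clear acrylic test-tube rack, 70 x 150 mm, 74 mm tall, tube caps up to 125 mm; loose. A bystander, to be left alone. Origin: centre of its underside
- hemostat: steel locking forceps lying flat, 150 mm long, 60 mm across the finger rings, 7 mm thick; loose. A bystander, to be left alone. Origin: centre of its underside
- amber_bottle: amber bottle, 56 mm across, 115 mm tall; loose. A bystander, to be left alone. Origin: centre of its underside
- steel_bowl: steel bowl, 110 mm across, 40 mm tall; loose. A bystander, to be left alone. Origin: centre of its underside
- pill_jar: white jar, 52 mm across, 70 mm tall; loose. A bystander, to be left alone. Origin: centre of its underside
Not all that is in view belongs to the job. Leave any red look-alike of the narrow_a alone.

How it is judged:
By the outcome, as a careful person would: the job done as asked, in the order asked, and still so for the second after the job is handed in, with the robot touching nothing.
It also fails if it takes over 72 s, if anything falls off the work surface, if the arm or the gripper's body presses on something with over 40 N, if the wrist force passes 120 N, or if a joint passes its speed limit or range.

## Working session

There is one attempt and no reset: what is moved stays moved. The work goes in short steps, Python scripts to look and compute and a shell command to move; the robot and the scene stay as the last step left them, time stands still between calls to the robot, and variables do not carry over. Pictures are saved under pics/ and viewed, about 8 in all and at most 12, crops included, and the job is handed in when it is done.

```bash
ls; mkdir -p pics; cat > h.py <<'E'
import numpy as np, cv2, json
from rig import env, eyes
def K(m):
    f=192/np.tan(np.radians(m["vfov"]/2)); return np.array([[f,0,m["cx"]],[0,f,m["cy"]],[0,0,1.]]),np.array([m["k1"],0,0,0,0.])
def ray(m,px):
    k,d=K(m); P=np.array(m["pose"])
    s=cv2.undistortPointsIter(np.array(px,float).reshape(-1,1,2),k,d,None,None,(3,50,1e-10)).reshape(-1,2)
    v=np.c_[s[:,0],-s[:,1],-np.ones(len(s))]@P[:3,:3].T
    return P[:3,3],v
def at(m,px,z):
    o,v=ray(m,px); z=np.broadcast_to(z,len(v)); t=(z-o[2])/v[:,2]; return o+v*t[:,None]
def proj(m,X):
    k,d=K(m); P=np.linalg.inv(np.array(m["pose"])); F=np.diag([1,-1,-1])
    return cv2.projectPoints(np.array(X,float).reshape(-1,3),cv2.Rodrigues(F@P[:3,:3])[0],F@P[:3,3],k,d)[0].reshape(-1,2)
def save(im,n,s=1.5):
    cv2.imwrite("pics/"+n,cv2.resize(im[...,::-1],None,fx=s,fy=s,interpolation=cv2.INTER_CUBIC))
E
python3 - <<'E'
from h import *
for n in("top","side"):
    im=eyes.get_image(n); np.save(n+".npy",im); save(im,n+"1.png",1.56)
    m=eyes.camera_model(n); print(n,m["vfov"],m["cx"],m["cy"],m["k1"],np.round(m["pose"],3).tolist())
print(env.observe())
E
```

```text
pics
top 51.068231987617615 250.98271358300235 194.02085667214158 0.011354480450569469 [[-0.003, 0.988, -0.155, 0.361], [-1.0, -0.004, -0.006, 0.013], [-0.007, 0.155, 0.988, 1.241], [0.0, 0.0, 0.0, 1.0]]
side 47.52267507351048 257.4961735979051 198.12607930665308 0.04354662229756353 [[0.876, 0.338, -0.343, 0.129], [-0.481, 0.591, -0.647, -0.751], [-0.016, 0.732, 0.681, 0.868], [0.0, 0.0, 0.0, 1.0]]
{'time_s': 0.1, 'q': array([ 5.50998685e+01,  2.18388165e+01,  7.43793107e+01,  6.17957838e-04,
        8.38574322e+01, -1.23362361e+01]), 'qvel': array([-0.07852235, -0.11470052, -0.12010378,  0.02293987, -0.11299069,
        0.08597766]), 'joint_efforts': array([ 4.19221848e-03, -4.49219441e+01, -2.31657976e+01, -1.07460269e-04,
        3.65089378e-03, -1.23422475e-05]), 'position': array([0.21089611, 0.50768236, 0.23076418]), 'tool_rot': array([[-7.63320153e-04,  3.83714073e-01,  9.23451638e-01],
       [-1.07544593e-03,  9.23451058e-01, -3.83714721e-01],
       [-9.99999130e-01, -1.28601948e-03, -2.92225064e-04]]), 'ft_force': array([0.43855942, 1.24141591, 0.3371454 ]), 'wrist_torque': array([-0.01062451, -0.02978224,  0.01038965]), 'grip_width': 0.08538248968654491}
```

View pics/top1.png

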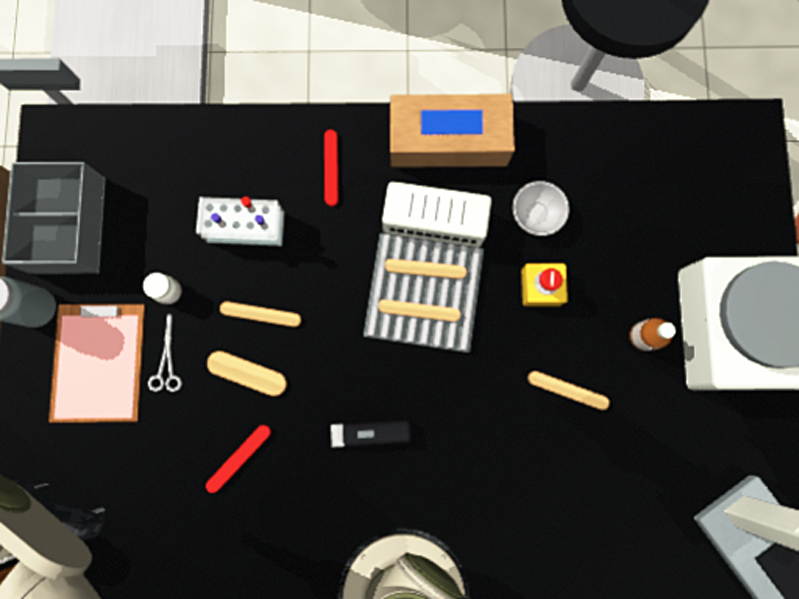

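View pics/side1.png

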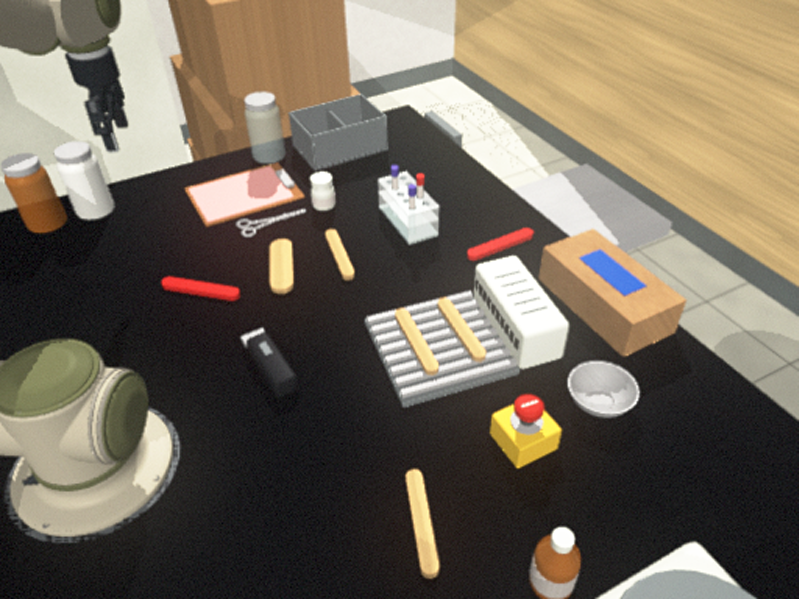

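The top view (799 px wide) shows narrow splints at (260,314) and (568,390), and the wide one at (246,373). The bottom pair is at (427,269) and (420,310), and the mushroom at (550,280). The red sticks at (331,167) and (239,459) are look-alikes to leave alone. The side view agrees. Next I'll measure by colour segmentation and confirm in an enlarged crop.

```bash
python3 - <<'E'
from h import *
im=np.load("top.npy"); m=eyes.camera_model("top"); k=im.astype(int)
r,g,b=k[...,0],k[...,1],k[...,2]
wood=((r>150)&(g>110)&(r-b>50)&(r-g<75)&(g-b>15)).astype(np.uint8)
s=512/799
for n,(x,y),z in [("left",(260,314),.012),("right",(568,390),.012),("wide",(246,373),.012),("bot1",(427,269),.036),("bot2",(420,310),.036)]:
    w=np.zeros_like(wood); x0,y0=int(x*s),int(y*s); w[y0-32:y0+32,x0-32:x0+32]=wood[y0-32:y0+32,x0-32:x0+32]
    c=max(cv2.findContours(w,0,cv2.CHAIN_APPROX_NONE)[0],key=cv2.contourArea).reshape(-1,2)
    W=at(m,c,z)[:,:2]*1000; R=cv2.minAreaRect(W.astype(np.float32)); bp=cv2.boxPoints(R)
    e=max((bp[1]-bp[0],bp[2]-bp[1]),key=np.linalg.norm)
    print(n,np.round(R[0],1),np.round(R[1],1),"yaw",round(np.degrees(np.arctan2(e[1],e[0]))%180,1))
red=((r>150)&(g<70)&(b<70)).astype(np.uint8)
x0,y0=int(550*s),int(280*s); ys,xs=np.nonzero(red[y0-14:y0+14,x0-14:x0+14])
px=[[(xs.min()+xs.max())/2+x0-14,(ys.min()+ys.max())/2+y0-14]]
print("red",px,np.ptp(xs),np.ptp(ys),at(m,px,.086))
save(im[145:270,120:400],"crop.png",2.8)
yc=(145,215); save(im[110:230,230:370],"crop2.png",5)
ms=eyes.camera_model("side"); I=np.load("side.npy").astype(int)
q=(I[...,0]>150)&(I[...,1]<70)&(I[...,2]<70); x0,y0=int(528*s),int(408*s); ys,xs=np.nonzero(q[y0-14:y0+14,x0-14:x0+14])
px=[[(xs.min()+xs.max())/2+x0-14,(ys.min()+ys.max())/2+y0-14]]; print("side red",px,np.ptp(xs),np.ptp(ys),at(ms,px,.083))
E
```

```text
left [534.  282.1] [161.1  26.7] yaw 79.9
right [ 382.9 -320.1] [159.3  25.7] yaw 69.4
wide [417.4 305.7] [160.8  45.7] yaw 69.4
bot1 [619.5 -45.3] [157.8  27.2] yaw 84.3
bot2 [537.1 -31.1] [159.1  26.6] yaw 82.6
red [[np.float64(352.5), np.float64(179.0)]] 13 12 [[ 0.58601999 -0.27622982  0.086     ]]
side red [[np.float64(339.0), np.float64(261.5)]] 18 17 [[ 0.5839137  -0.28229094  0.083     ]]
```

View pics/crop.png

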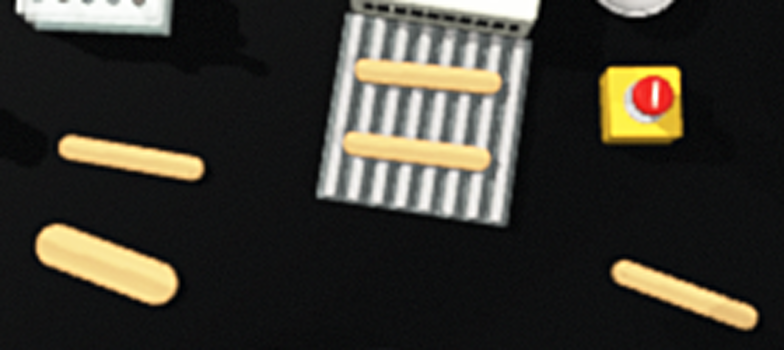

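View pics/crop2.png

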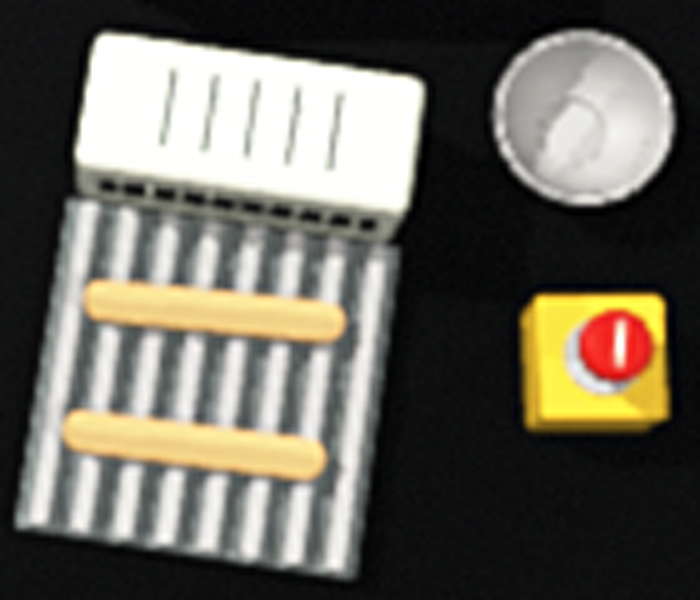

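The crops confirm the objects. All five splints measure about 160 × 26 mm (wide: 46 mm), which matches the given sizes. The red mushroom top is at about (618,345) in crop2 and the rack corners are readable. Next I'll work out the rack centre and the mushroom axis.

```bash
python3 - <<'E'
from h import *
m=eyes.camera_model("top"); c=lambda p:(np.array(p)/5+[230,110]-0.4)
C=at(m,c([[17,525],[355,578],[400,246],[68,198]]),.024)*1000
print(C.round(1)); print("mean",C.mean(0))
e=C[1]-C[0];print(np.linalg.norm(e),np.degrees(np.arctan2(e[1],e[0])), np.linalg.norm(C[2]-C[1]))
print("head top",at(m,c([[617,345]]),.089)*1000)
print("box top",at(m,c([[533,293],[667,293],[668,417],[535,417]]),.053)*1000)
ms=eyes.camera_model("side"); s=512/799
S=at(ms,np.array([[366,322],[405,403],[519,366],[475,293]])*s-.3,.024)*1000
print(S.round(1),S.mean(0))
print("side box",at(ms,np.array([[492,430],[521,452],[560,433],[530,407]])*s-.3,.053)*1000)
for p,z in(((401,312),.036),((435,371),.036),((442,301),.036),((481,357),.036)): print(at(ms,np.array([p])*s-.3,z)*1000)
E
```

```text
[[ 489.4   75.4   24. ]
 [ 456.5 -129.2   24. ]
 [ 662.5 -161.7   24. ]
 [ 694.2   44.4   24. ]]
mean [575.63095855 -42.74596486  24.        ]
207.3053869707547 -99.1361428125271 208.51921414545632
head top [[ 586.61583987 -276.97900544   89.        ]]
box top [[ 625.81288758 -236.86299514   53.        ]
 [ 625.43206063 -317.41964524   53.        ]
 [ 549.75714805 -314.54930384   53.        ]
 [ 550.07013739 -235.3624851    53.        ]]
[[ 482.6   55.    24. ]
 [ 453.6 -141.5   24. ]
 [ 656.9 -165.9   24. ]
 [ 694.3   23.9   24. ]] [571.84399992 -57.1304327   24.        ]
side box [[ 529.39784965 -269.84469097   53.        ]
 [ 543.46823682 -322.04320756   53.        ]
 [ 612.65763548 -322.67563643   53.        ]
 [ 603.74458174 -262.34255979   53.        ]]
[[543.52045674  35.55107235  36.        ]]
[[ 524.04577676 -115.81967451   36.        ]]
[[622.30580655  24.23171493  36.        ]]
[[ 606.60002168 -126.74613365   36.        ]]
```

```bash
python3 -m pendant '{"travel":[[30,-38,0],[30,-38,0],[30,-38,0],[18,-38,0],[18,-38,0],[18,-38,0],[18,-38,0],[18,-38,0],[18,-38,0],[18,-38,0],[18,-38,0],[18,-38,0],[18,-38,0],[18,-38,0],[18,-38,0],[18,-38,0],[18,-38,0],[18,-38,0],[18,-38,0],[0,0,0]],"delta_rot":[[0,0,-0.1],[0,0,-0.1],[0,0,-0.1],[0,0,-0.1],[0,0,-0.1],[0,0,-0.1],[0,0,-0.1],[0,0,-0.1],[0,0,-0.1],[0,0,-0.1],[0,0,-0.1],[0,0,-0.08],[0,0,0],[0,0,0],[0,0,0],[0,0,0],[0,0,0],[0,0,0],[0,0,0],[0,0,0]]}' 0 40
```

```text
time_s: 1.77
position: [0.5753, -0.199, 0.2294]
tool_rot: [[-0.001, 1.0, -0.008], [-0.001, -0.008, -1.0], [-1.0, -0.001, 0.001]]
ft_force: [-0.1, 0.6, 0.3]
grip_width: -0.0002
```

```bash
python3 - <<'E'
from h import *
m=eyes.camera_model("wrist"); im=eyes.get_image("wrist"); save(im,"w1.png",1.5)
print(np.round(m["pose"],3).tolist(),m["vfov"])
print(proj(m,[[.586,-.279,.091],[.575,-.045,.024]])*1.5)
import pickle; pickle.dump(m,open("w1.pkl","wb"))
E
```

```text
[[1.0, 0.008, 0.003, 0.577], [-0.009, 0.964, 0.267, -0.132], [-0.001, -0.267, 0.964, 0.372], [0.0, 0.0, 0.0, 1.0]] 69.26834041443179
[[406.11375046 377.38126249]
 [388.73188484  51.13036226]]
```

View pics/w1.png

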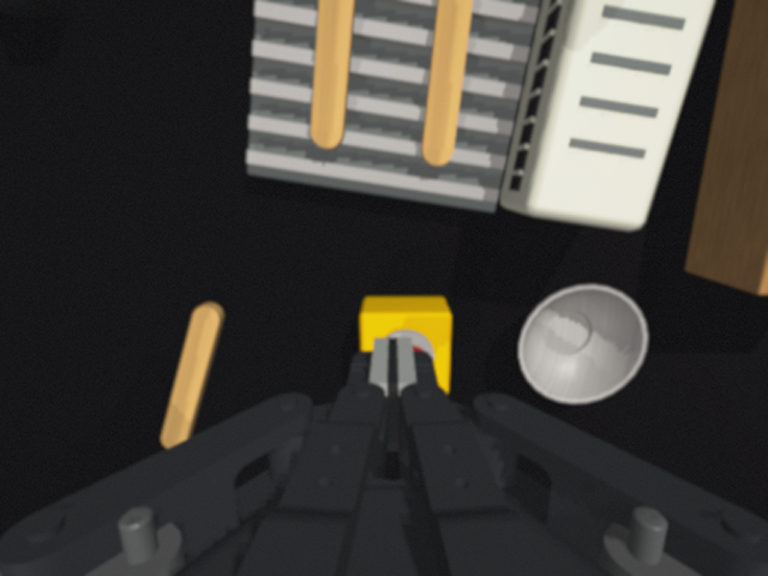

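The wrist view shows the box top's far edge from (360,313) to (451,313), the rack's near corners at about (247,163) and (498,200), and the splint ends.

```bash
python3 - <<'E'
from h import *
import pickle; m=pickle.load(open("w1.pkl","rb")); s=1/1.5
f=lambda p,z:(at(m,np.array(p)*s-.17,z)*1000).round(1).tolist()
print("box far edge",f([[360,313],[451,313],[450,391]],.053))
print("collar top", f([[408,329]],.053))
print("rack -y corners",f([[247,164],[497,207]],.024))
print("rack edge mid",f([[372,186]],.024))
print("bottom ends",f([[327,147],[437,164]],.036))
print("splint",f([[212,303],[173,446]],.012))
print("bowl",f([[583,285],[648,340]],.04))
E
```

```text
box far edge [[549.7, -241.0, 53.0], [623.2, -241.6, 53.0], [624.4, -311.7, 53.0]]
collar top [[588.5, -255.1, 53.0]]
rack -y corners [[460.7, -124.5, 24.0], [662.4, -160.0, 24.0]]
rack edge mid [[560.2, -142.4, 24.0]]
bottom ends [[527.0, -112.8, 36.0], [611.3, -126.0, 36.0]]
splint [[412.8, -244.3, 12.0], [355.6, -393.3, 12.0]]
bowl [[732.9, -222.6, 40.0], [793.5, -271.7, 40.0]]
```

```bash
python3 -m pendant '{"travel":[[4,-27,0],[4,-27,-20],[4,-26,-30],[0,0,-40],[0,0,-25],[0,0,-12],[0,0,-4],[0,0,-2],[0,0,-2],[0,0,-2],[0,0,-2],[0,0,-2],[0,0,-2],[0,0,-2],[0,0,-1],[0,0,-1],[0,0,0],[0,0,0]],"delta_rot":[[0,0,0],[0,0,0],[0,0,0],[0,0,0],[0,0,0],[0,0,0],[0,0,0],[0,0,0],[0,0,0],[0,0,0],[0,0,0],[0,0,0],[0,0,0],[0,0,0],[0,0,0],[0,0,0],[0,0,0],[0,0,0]]}'
```

```text
time_s: 3.32
position: [0.5861, -0.2728, 0.0846]
tool_rot: [[0.001, 1.0, -0.003], [-0.0, -0.003, -1.0], [-1.0, 0.001, 0.0]]
ft_force: [0.9, 1.0, 3.5]
grip_width: -0.0002
```

```bash
python3 -m pendant '{"travel":[[0,0,-1],[0,0,-1],[0,0,0],[0,0,0]],"delta_rot":[[0,0,0],[0,0,0],[0,0,0],[0,0,0]]}'
```

```text
time_s: 3.65
position: [0.5862, -0.2728, 0.0839]
tool_rot: [[0.002, 1.0, -0.003], [-0.001, -0.003, -1.0], [-1.0, 0.002, 0.001]]
ft_force: [-1.9, 2.5, 12.0]
grip_width: 0.0001
```

```bash
python3 -m pendant '{"travel":[[0,0,10],[0,0,20],[0,0,20],[-10,-2,10],[-28,-6,0],[-28,-6,0],[-28,-6,0],[-28,-6,0],[-28,-6,-10],[-28,-6,-20],[-24,-8,-20],[0,0,-10],[0,0,0],[0,0,0]],"delta_rot":[[0,0,0],[0,0,0],[0,0,0],[0,0,0],[0,0,-0.06],[0,0,-0.06],[0,0,-0.06],[0,0,-0.06],[0,0,-0.06],[0,0,-0.06],[0,0,0],[0,0,0],[0,0,0],[0,0,0]]}' 50 40
```

```text
time_s: 4.82
position: [0.3834, -0.3186, 0.0822]
tool_rot: [[-0.001, 0.935, -0.356], [0.001, -0.356, -0.935], [-1.0, -0.001, -0.001]]
ft_force: [-0.0, -0.7, -0.1]
grip_width: 0.0499
```

```bash
python3 -m pendant '{"travel":[[0,0,-25],[0,0,-25],[0,0,-15],[0,0,-8],[0,0,-6],[0,0,0]],"delta_rot":[[0,0,0],[0,0,0],[0,0,0],[0,0,0],[0,0,0],[0,0,0]]}' && python3 -m pendant '{"travel":[[0,0,0],[0,0,0],[0,0,0],[0,0,0],[0,0,0],[0,0,0]],"delta_rot":[[0,0,0],[0,0,0],[0,0,0],[0,0,0],[0,0,0],[0,0,0]]}' 10 40
```

```text
time_s: 5.32
position: [0.3842, -0.3187, 0.0032]
tool_rot: [[-0.0, 0.935, -0.354], [0.0, -0.354, -0.935], [-1.0, -0.0, -0.0]]
ft_force: [0.3, 0.5, -0.4]
grip_width: 0.05
time_s: 5.82
position: [0.3843, -0.3192, 0.0044]
tool_rot: [[0.001, 0.935, -0.355], [-0.002, -0.355, -0.935], [-1.0, 0.002, 0.001]]
ft_force: [-0.2, 0.8, 6.4]
grip_width: 0.0229
```

```bash
python3 -m pendant '{"travel":[[0,0,10],[0,0,30],[0,0,40],[0,0,40],[0,0,6],[18,23,0],[18,23,0],[18,23,0],[18,23,0],[18,23,0],[18,23,0],[18,23,0],[18,23,0],[18,23,0],[18,22,0],[6,5,0],[0,0,0],[0,0,0]],"delta_rot":[[0,0,0],[0,0,0],[0,0,-0.05],[0,0,-0.1],[0,0,-0.1],[0,0,-0.1],[0,0,-0.1],[0,0,-0.1],[0,0,-0.1],[0,0,-0.1],[0,0,-0.1],[0,0,-0.1],[0,0,-0.1],[0,0,-0.1],[0,0,-0.1],[0,0,-0.1],[0,0,-0.015],[0,0,0]]}'
```

```text
time_s: 7.32
position: [0.5697, -0.0846, 0.1294]
tool_rot: [[-0.0, -0.154, -0.988], [-0.0, -0.988, 0.154], [-1.0, 0.0, 0.0]]
ft_force: [0.8, -1.0, -0.4]
grip_width: 0.0223
```

```bash
python3 -m pendant '{"travel":[[1,0,-25],[0,0,-25],[0,0,-15],[0,0,-10],[0,0,-5],[0,0,-3],[0,0,-2],[0,0,-1],[0,0,-1],[0,0,0],[0,0,0]],"delta_rot":[[0,0,0],[0,0,0],[0,0,0],[0,0,0],[0,0,0],[0,0,0],[0,0,0],[0,0,0],[0,0,0],[0,0,0],[0,0,0]]}'
```

```text
time_s: 8.23
position: [0.571, -0.0847, 0.0427]
tool_rot: [[0.001, -0.156, -0.988], [-0.0, -0.988, 0.156], [-1.0, 0.0, -0.001]]
ft_force: [-0.2, 0.7, -0.6]
grip_width: 0.0231
```

```bash
python3 -m pendant '{"travel":[[0,0,-1],[0,0,-1],[0,0,0]],"delta_rot":[[0,0,0],[0,0,0],[0,0,0]]}'
```

```text
time_s: 8.48
position: [0.571, -0.0847, 0.0405]
tool_rot: [[0.0, -0.156, -0.988], [-0.0, -0.988, 0.156], [-1.0, 0.0, -0.0]]
ft_force: [-0.1, 0.7, 0.7]
grip_width: 0.0223
```

```bash
python3 -m pendant '{"travel":[[0,0,0],[0,0,0],[0,0,0],[0,0,0],[0,0,15],[0,0,30],[0,0,40],[0,0,20],[0,0,0]],"delta_rot":[[0,0,0],[0,0,0],[0,0,0],[0,0,0],[0,0,0],[0,0,0],[0,0,0],[0,0,0],[0,0,0]]}' 42 && python3 - <<'E'
from h import *
im=eyes.get_image("top"); np.save("top2.npy",im); m=eyes.camera_model("wrist"); w=eyes.get_image("wrist"); save(w,"w2.png",1.5)
import pickle; pickle.dump(m,open("w2.pkl","wb"))
E
```

```text
time_s: 9.23
position: [0.5727, -0.0853, 0.1502]
tool_rot: [[0.008, -0.156, -0.988], [-0.003, -0.988, 0.156], [-1.0, 0.002, -0.009]]
ft_force: [0.7, 0.2, 0.4]
grip_width: 0.0421
```

View pics/w2.png

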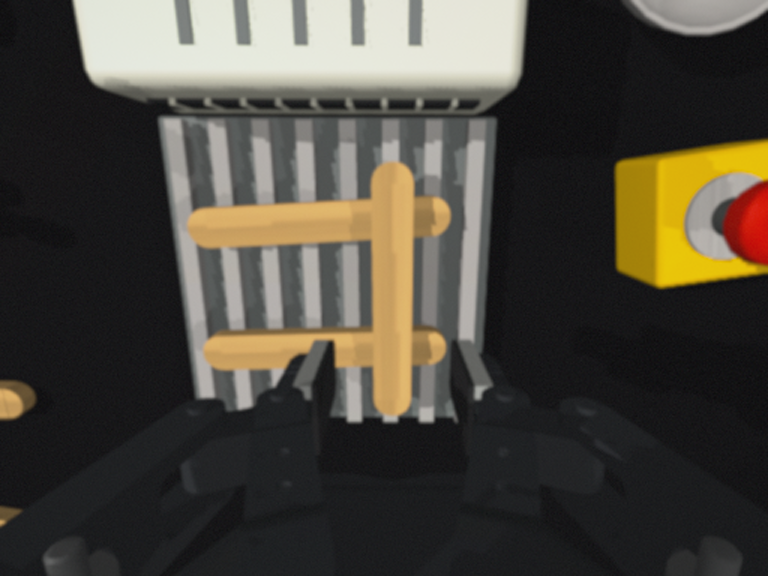

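The first narrow splint lies flat across the pair, along the rack's x, at (392,163)–(391,415). The pair looks undisturbed. I'll put numbers on that and check the tube-rack clearance for the next grasp.

```bash
python3 - <<'E'
from h import *
import pickle; m=pickle.load(open("w2.pkl","rb"))
f=lambda p,z:(at(m,np.array(p)/1.5-.17,z)*1000).round(1)
a=f([[160,118],[496,118]],.024); print("rack+x",a.tolist(),np.degrees(np.arctan2(*(a[0]-a[1])[:2])))
a=f([[392,163],[391,415]],.048); print("n1",a.mean(0),np.linalg.norm(a[0]-a[1]),np.degrees(np.arctan2(*(a[0]-a[1])[1::-1])))
for q in ([[190,229],[450,216]],[[205,352],[445,345]]):
    a=f(q,.036); print("bot",a.mean(0),np.linalg.norm(a[0]-a[1]),np.degrees(np.arctan2(*(a[0]-a[1])[1::-1])))
t=eyes.camera_model("top"); s=512/799
print("tube rack",at(t,np.array([[205,242],[282,245]])*s-.2,0)*1000,at(t,np.array([[200,228],[284,235]])*s-.2,.074)*1000)
E
```

```text
rack+x [[692.6, 34.8, 24.0], [661.5, -162.5, 24.0]] 8.957713606510344
n1 [567.1  -84.35  48.  ] 158.2677794119827 -9.271872619172479
bot [618.3 -48.5  36. ] 157.91770008456936 83.8200757508169
bot [537.15 -35.3   36.  ] 157.88467310033613 82.68593392160943
tube rack [[683.67949398 400.98962969   0.        ]
 [676.77231632 244.05902656   0.        ]] [[692.14484233 388.63936687  74.        ]
 [677.64362819 226.91827696  74.        ]]
```

```bash
python3 -m pendant '{"travel":[[0,0,20],[-2,27,0],[-3,27,0],[-3,27,0],[-3,27,0],[-3,27,0],[-3,27,0],[-3,27,0],[-3,27,0],[-3,27,0],[-3,27,0],[-3,27,0],[-3,27,0],[-3,27,0],[-2,16,0],[0,0,0],[0,0,0],[0,0,0]],"delta_rot":[[0,0,0.09],[0,0,0.1],[0,0,0.1],[0,0,0.1],[0,0,0.1],[0,0,0.1],[0,0,0.1],[0,0,0.1],[0,0,0.1],[0,0,0.1],[0,0,0.1],[0,0,0.1],[0,0,0.1],[0,0,0.1],[0,0,0.1],[0,0,0.06],[0,0,0],[0,0,0]]}'
```

```text
time_s: 10.83
position: [0.5304, 0.2821, 0.1638]
tool_rot: [[-0.003, 0.984, -0.179], [-0.001, -0.179, -0.984], [-1.0, -0.002, 0.001]]
ft_force: [0.3, 0.2, -0.8]
grip_width: 0.0417
```

```bash
python3 -m pendant '{"travel":[[3,0,-30],[0,0,-35],[0,0,-35],[0,0,-30],[0,0,-18],[0,0,-8],[0,0,-4],[0,0,0]],"delta_rot":[[0,0,0],[0,0,0],[0,0,0],[0,0,0],[0,0,0],[0,0,0],[0,0,0],[0,0,0]]}' 50 && python3 -m pendant '{"travel":[[0,0,0],[0,0,0],[0,0,0],[0,0,0],[0,0,0],[0,0,0]],"delta_rot":[[0,0,0],[0,0,0],[0,0,0],[0,0,0],[0,0,0],[0,0,0]]}' 10 40
```

```text
time_s: 11.5
position: [0.534, 0.2819, 0.0051]
tool_rot: [[-0.0, 0.984, -0.178], [-0.0, -0.178, -0.984], [-1.0, -0.0, 0.0]]
ft_force: [0.7, 0.3, 0.3]
grip_width: 0.0499
time_s: 12.0
position: [0.5346, 0.2824, 0.0068]
tool_rot: [[0.003, 0.984, -0.177], [0.001, -0.177, -0.984], [-1.0, 0.002, -0.001]]
ft_force: [-0.1, -0.2, 6.5]
grip_width: 0.0229
```

```bash
python3 -m pendant '{"travel":[[0,0,10],[0,0,30],[0,0,40],[3,-20,40],[4,-23,5],[4,-23,0],[4,-23,0],[4,-23,0],[4,-23,0],[4,-23,0],[4,-23,0],[4,-23,0],[4,-23,0],[4,-23,0],[4,-23,0],[4,-23,0],[4,-5,0],[0,0,0],[0,0,0],[0,0,0]],"delta_rot":[[0,0,0],[0,0,0],[0,0,-0.09],[0,0,-0.1],[0,0,-0.1],[0,0,-0.1],[0,0,-0.1],[0,0,-0.1],[0,0,-0.1],[0,0,-0.1],[0,0,-0.1],[0,0,-0.1],[0,0,-0.1],[0,0,-0.1],[0,0,-0.1],[0,0,-0.1],[0,0,-0.1],[0,0,-0.06],[0,0,0],[0,0,0]]}'
```

```text
time_s: 13.67
position: [0.5885, -0.0172, 0.1281]
tool_rot: [[0.0, -0.155, -0.988], [0.0, -0.988, 0.155], [-1.0, -0.0, -0.0]]
ft_force: [-0.2, 0.7, -0.2]
grip_width: 0.0222
```

```bash
python3 -m pendant '{"travel":[[-2,11,0],[-1,11,0],[0,0,-25],[0,0,-25],[0,0,-15],[0,0,-10],[0,0,-5],[0,0,-2],[0,0,-1],[0,0,0],[0,0,0]],"delta_rot":[[0,0,0],[0,0,0],[0,0,0],[0,0,0],[0,0,0],[0,0,0],[0,0,0],[0,0,0],[0,0,0],[0,0,0],[0,0,0]]}'
```

```text
time_s: 14.58
position: [0.5861, 0.0047, 0.0454]
tool_rot: [[0.002, -0.156, -0.988], [-0.0, -0.988, 0.156], [-1.0, 0.0, -0.002]]
ft_force: [0.7, -0.1, -0.1]
grip_width: 0.0225
```

```bash
python3 -m pendant '{"travel":[[0,0,-1],[0,0,-1],[0,0,0]],"delta_rot":[[0,0,0],[0,0,0],[0,0,0]]}'
```

```text
time_s: 14.83
position: [0.5859, 0.0046, 0.0429]
tool_rot: [[0.001, -0.157, -0.988], [-0.0, -0.988, 0.157], [-1.0, 0.0, -0.001]]
ft_force: [-0.7, 0.3, 1.3]
grip_width: 0.0228
```

```bash
python3 -m pendant '{"travel":[[0,0,0],[0,0,0],[0,0,0],[0,0,0],[0,0,15],[0,0,30],[0,0,40],[0,0,20],[0,0,0]],"delta_rot":[[0,0,0],[0,0,0],[0,0,0],[0,0,0],[0,0,0],[0,0,0],[0,0,0],[0,0,0],[0,0,0]]}' 42 && python3 -m pendant '{"travel":[[-12,20,0],[-12,20,0],[-12,20,0],[-12,20,0],[-12,20,0],[-12,20,0],[-12,20,0],[-12,20,0],[-12,20,0],[-12,20,0],[-12,20,0],[-12,20,0],[-12,20,0],[-12,20,0],[-1,21,0],[0,0,0],[0,0,0]],"delta_rot":[[0,0,0.098],[0,0,0.098],[0,0,0.098],[0,0,0.098],[0,0,0.098],[0,0,0.098],[0,0,0.098],[0,0,0.098],[0,0,0.098],[0,0,0.098],[0,0,0.098],[0,0,0.098],[0,0,0.098],[0,0,0.094],[0,0,0],[0,0,0],[0,0,0]]}' 68 && python3 - <<'E'
from h import *
import pickle
m=eyes.camera_model("wrist"); w=eyes.get_image("wrist"); save(w,"w3.png",1.5); pickle.dump(m,open("w3.pkl","wb"))
t=eyes.get_image("top"); np.save("top3.npy",t)
E
```

```text
time_s: 15.58
position: [0.5876, 0.0044, 0.1525]
tool_rot: [[0.009, -0.156, -0.988], [-0.002, -0.988, 0.156], [-1.0, 0.0, -0.009]]
ft_force: [0.5, -0.8, 0.1]
grip_width: 0.0419
time_s: 17.0
position: [0.4162, 0.3061, 0.1468]
tool_rot: [[-0.001, 0.936, -0.351], [-0.001, -0.351, -0.936], [-1.0, -0.001, 0.001]]
ft_force: [-0.3, -0.1, -0.9]
grip_width: 0.068
```

View pics/w3.png

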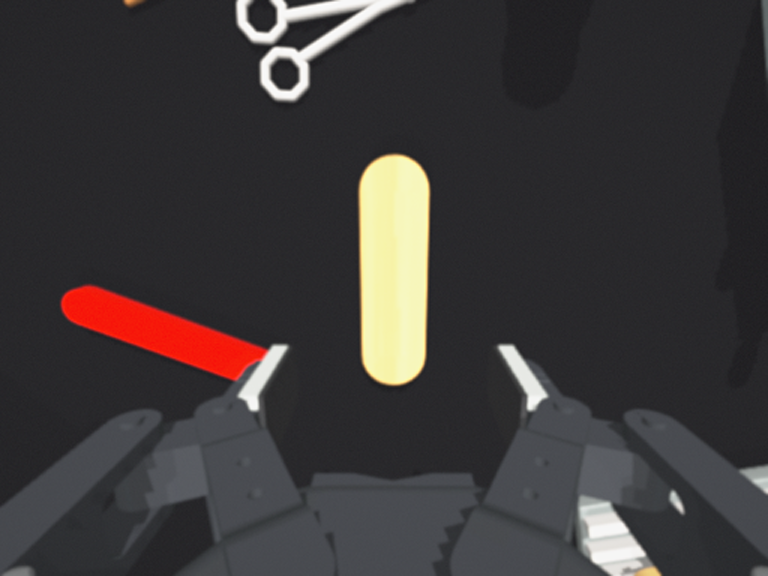

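The wide splint is centred between the fingers (x ≈ 394), with ends at y 155 and 385. The red look-alike is to the left. I'll check the red's clearance and the second narrow's placement from the top image.

```bash
python3 - <<'E'
from h import *
import pickle; m=pickle.load(open("w3.pkl","rb"))
a=at(m,np.array([[394,154],[393,386]])/1.5-.17,.012)*1000; print("wide",a.mean(0),np.linalg.norm(a[0]-a[1]),np.degrees(np.arctan2(*(a[0]-a[1])[1::-1])))
t=eyes.camera_model("top"); s=512/799; c=a.mean(0)[:2]
r=at(t,np.array([[262,427],[270,432],[255,432]])*s-.2,.012)[:,:2]*1000; j=np.array([.936,-.351]); l=np.array([.351,.936])
print(r,[(round((p-c)@j),round((p-c)@l)) for p in r])
save(np.load("top3.npy")[110:230,230:370],"crop3.png",5)
E
```

```text
wide [416.97939726 302.6638175   12.        ] 163.0838189207863 69.23233383630162
[[314.0237588  271.50095816]
 [304.54214995 255.83268359]
 [304.64336085 284.67604362]] [(-85, -65), (-89, -83), (-99, -56)]
```

View pics/crop3.png

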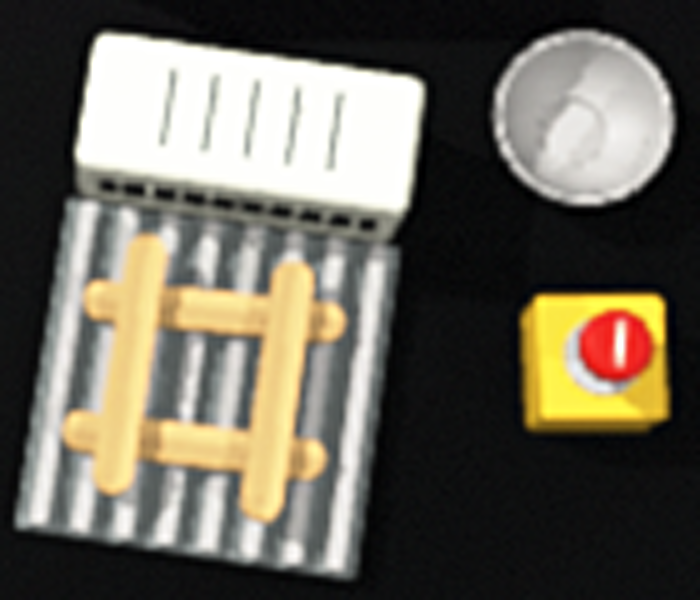

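The crop shows both narrows square across the pair, near its ends, with the bottom pair in place. Next I'll grasp the wide splint.

```bash
python3 -m pendant '{"travel":[[1,-2,-20],[0,0,-35],[0,0,-35],[0,0,-30],[0,0,-14],[0,0,-6],[0,0,-3],[0,0,0]],"delta_rot":[[0,0,0],[0,0,0],[0,0,0],[0,0,0],[0,0,0],[0,0,0],[0,0,0],[0,0,0]]}' 66 && python3 -m pendant '{"travel":[[0,0,0],[0,0,0],[0,0,0],[0,0,0],[0,0,0],[0,0,0]],"delta_rot":[[0,0,0],[0,0,0],[0,0,0],[0,0,0],[0,0,0],[0,0,0]]}' 30 40
```

```text
time_s: 17.77
position: [0.4181, 0.3033, 0.0047]
tool_rot: [[0.0, 0.936, -0.353], [0.0, -0.353, -0.936], [-1.0, 0.0, -0.0]]
ft_force: [-0.3, 0.1, -0.2]
grip_width: 0.0661
time_s: 18.27
position: [0.4182, 0.3038, 0.0059]
tool_rot: [[0.002, 0.936, -0.352], [0.001, -0.352, -0.936], [-1.0, 0.002, -0.001]]
ft_force: [-1.0, -1.7, 5.3]
grip_width: 0.0426
```

```bash
python3 -m pendant '{"travel":[[0,0,10],[0,0,30],[0,0,40],[0,0,40],[10,-20,20],[12,-27,0],[12,-27,0],[12,-27,0],[12,-27,0],[12,-27,0],[12,-27,0],[12,-27,0],[12,-27,0],[12,-27,0],[12,-27,0],[12,-27,0],[12,-27,0],[6,0,0],[0,0,0],[0,0,0]],"delta_rot":[[0,0,0],[0,0,0],[0,0,0],[0,0,0],[0,0,0.04],[0,0,0.04],[0,0,0.04],[0,0,0.04],[0,0,0.04],[0,0,0],[0,0,0],[0,0,0],[0,0,0],[0,0,0],[0,0,0],[0,0,0],[0,0,0],[0,0,0],[0,0,0],[0,0,0]]}'
```

```text
time_s: 19.93
position: [0.5773, -0.0397, 0.1451]
tool_rot: [[0.0, 0.987, -0.159], [0.0, -0.159, -0.987], [-1.0, 0.0, -0.0]]
ft_force: [0.1, -0.2, -0.0]
grip_width: 0.0426
```

```bash
python3 -m pendant '{"travel":[[0,0,-25],[0,0,-25],[0,0,-20],[0,0,-10],[0,0,-5],[0,0,-2],[0,0,-1],[0,0,-1],[0,0,0],[0,0,0]],"delta_rot":[[0,0,0],[0,0,0],[0,0,0],[0,0,0],[0,0,0],[0,0,0],[0,0,0],[0,0,0],[0,0,0],[0,0,0]]}'
```

```text
time_s: 20.77
position: [0.5779, -0.0404, 0.0562]
tool_rot: [[0.001, 0.987, -0.159], [-0.0, -0.159, -0.987], [-1.0, 0.001, 0.0]]
ft_force: [0.4, 0.1, -0.2]
grip_width: 0.0419
```

```bash
python3 -m pendant '{"travel":[[0,0,-1],[0,0,-1],[0,0,0]],"delta_rot":[[0,0,0],[0,0,0],[0,0,0]]}'
```

```text
time_s: 21.02
position: [0.5778, -0.0404, 0.054]
tool_rot: [[0.001, 0.987, -0.159], [-0.0, -0.159, -0.987], [-1.0, 0.001, 0.0]]
ft_force: [-1.1, 0.5, 3.2]
grip_width: 0.042
```

```bash
python3 -m pendant '{"travel":[[0,0,0],[0,0,0],[0,0,0],[0,0,0],[0,0,15],[0,0,30],[0,0,40],[0,0,20],[0,0,0]],"delta_rot":[[0,0,0],[0,0,0],[0,0,0],[0,0,0],[0,0,0],[0,0,0],[0,0,0],[0,0,0],[0,0,0]]}' 60 && python3 -m pendant '{"travel":[[1,-30,0],[1,-30,0],[1,-30,0],[1,-30,0],[1,-30,0],[1,-30,0],[1,-30,0],[1,-29,0],[0,0,0],[0,0,0]],"delta_rot":[[0,0,0],[0,0,0],[0,0,0],[0,0,0],[0,0,0],[0,0,0],[0,0,0],[0,0,0],[0,0,0],[0,0,0]]}' 70 && python3 - <<'E'
from h import *
t=eyes.get_image("side"); np.save("side2.npy",t); save(t[150:330,200:420],"crop4.png",3.5)
E
```

```text
time_s: 21.77
position: [0.5795, -0.0407, 0.1634]
tool_rot: [[0.009, 0.987, -0.159], [-0.002, -0.159, -0.987], [-1.0, 0.009, 0.001]]
ft_force: [0.8, -0.3, 0.3]
grip_width: 0.0598
time_s: 22.6
position: [0.5851, -0.2803, 0.1571]
tool_rot: [[-0.001, 0.987, -0.161], [0.001, -0.161, -0.987], [-1.0, -0.002, -0.001]]
ft_force: [0.1, 0.8, 1.0]
grip_width: 0.0699
```

View pics/crop4.png

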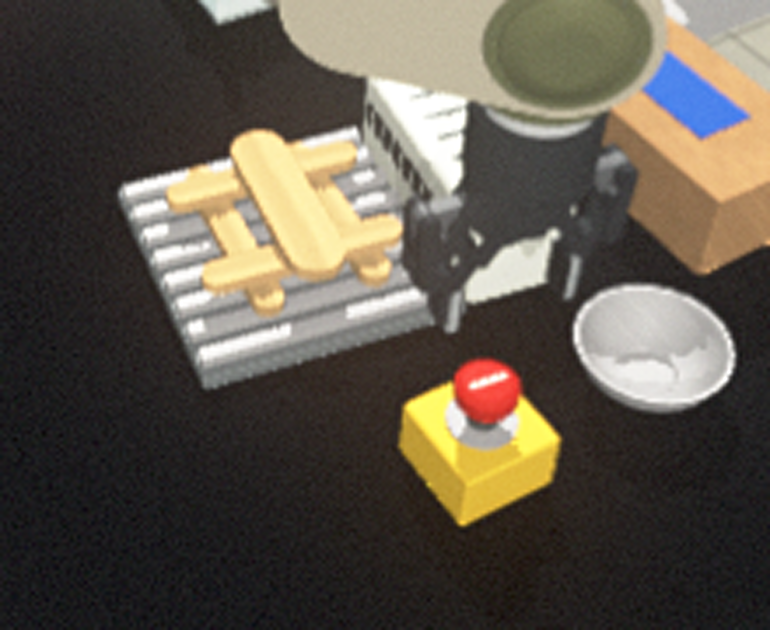

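The stack is complete: the wide splint lies flat over both narrows, along the pair. The fingers are straddling the mushroom head, so I'll descend and grip it.

```bash
python3 -m pendant '{"travel":[[2,1,-20],[0,0,-25],[0,0,-25],[0,0,-14],[0,0,-7],[0,0,-3],[0,0,0]],"delta_rot":[[0,0,0],[0,0,0],[0,0,0],[0,0,0],[0,0,0],[0,0,0],[0,0,0]]}' && python3 -m pendant '{"travel":[[0,0,0],[0,0,0],[0,0,0],[0,0,0],[0,0,0],[0,0,0]],"delta_rot":[[0,0,0],[0,0,0],[0,0,0],[0,0,0],[0,0,0],[0,0,0]]}' 30 20
```

```text
time_s: 23.23
position: [0.5878, -0.2775, 0.0646]
tool_rot: [[-0.0, 0.987, -0.158], [0.0, -0.158, -0.987], [-1.0, -0.0, -0.0]]
ft_force: [-0.7, -0.5, -0.8]
grip_width: 0.0702
time_s: 23.73
position: [0.5863, -0.278, 0.065]
tool_rot: [[-0.003, 0.987, -0.159], [0.001, -0.159, -0.987], [-1.0, -0.003, -0.0]]
ft_force: [-8.0, 0.9, 2.4]
grip_width: 0.0426
```

```bash
python3 -m pendant '{"travel":[[-2,0,1],[0,0,0],[0,0,0],[0,0,0],[0,0,0],[0,0,0],[0,0,0],[0,0,0],[0,0,0],[0,0,0],[0,0,0],[0,0,0],[0,0,0],[0,0,0]],"delta_rot":[[0,0,0],[0,0,-0.09],[0,0,-0.09],[0,0,-0.09],[0,0,-0.09],[0,0,-0.09],[0,0,-0.09],[0,0,-0.09],[0,0,-0.09],[0,0,-0.09],[0,0,-0.09],[0,0,-0.05],[0,0,0],[0,0,0]]}' && python3 -c "
from h import *
o=env.observe();print(o['wrist_torque'],o['q'])"
```

```text
time_s: 24.9
position: [0.5871, -0.2791, 0.0668]
tool_rot: [[0.004, 0.447, -0.895], [-0.003, -0.895, -0.447], [-1.0, 0.005, -0.003]]
ft_force: [4.2, -2.5, 0.6]
grip_width: 0.0425
[-0.52788003 -1.03233886  0.38311686] [-3.58481992e+01  3.98856557e+01  7.03369564e+01  1.16578061e-02
  6.94758908e+01  2.76129386e+01]
```

```bash
python3 -m pendant '{"travel":[[0,0,0],[0,0,0],[0,0,0],[0,0,0],[0,0,0]],"delta_rot":[[0,0,-0.05],[0,0,-0.05],[0,0,-0.05],[0,0,0],[0,0,0]]}' && python3 -c "
from h import *
o=env.observe();print(o['wrist_torque'],np.degrees(np.arctan2(o['tool_rot'][1,1],o['tool_rot'][0,1])))"
```

```text
time_s: 25.32
position: [0.5865, -0.2793, 0.0665]
tool_rot: [[0.003, 0.308, -0.951], [-0.003, -0.951, -0.308], [-1.0, 0.004, -0.002]]
ft_force: [4.3, -4.0, 0.9]
grip_width: 0.0425
[-0.66255208 -0.66818927  0.50031911] -72.04066790876053
```

```bash
python3 -m pendant '{"travel":[[0,0,0],[0,0,0],[0,0,0],[0,0,0],[0,0,0],[0,0,20],[0,0,40],[0,0,40],[-20,0,30],[-35,0,0],[-35,0,0],[-35,0,0],[-35,0,0],[0,0,0]],"delta_rot":[[0,0,0],[0,0,0],[0,0,0],[0,0,0],[0,0,0],[0,0,0],[0,0,0],[0,0,0],[0,0,0],[0,0,0],[0,0,0],[0,0,0],[0,0,0],[0,0,0]]}' 70 && python3 - <<'E'
from h import *
t=eyes.get_image("top"); u=eyes.get_image("side"); np.save("top4.npy",t)
b=np.load("top.npy")
z=lambda i,s:cv2.resize(i,None,fx=s,fy=s,interpolation=cv2.INTER_CUBIC)
A=z(t[110:230,225:375],3); B=z(u[150:330,200:420],2)[:360,:330]
C=z(b[165:195,335:370],6);D=z(t[165:195,335:370],6)
im=np.zeros((560,790,3),np.uint8); im[:360,:450]=A; im[:360,455:785]=B; im[370:550,:210]=C; im[370:550,230:440]=D
save(im,"final.png",1)
d=cv2.absdiff(b,t).max(2)>60; d[:60]=0
n,_,s,c=cv2.connectedComponentsWithStats(d.astype(np.uint8))
print([(s[i,4],c[i].round()) for i in range(1,n) if s[i,4]>15])
E
```

```text
time_s: 26.48
position: [0.4211, -0.2773, 0.1956]
tool_rot: [[-0.003, 0.304, -0.953], [0.001, -0.953, -0.304], [-1.0, -0.002, 0.002]]
ft_force: [0.4, -0.9, 0.3]
grip_width: 0.07
[(np.int32(92), array([261., 164.])), (np.int32(78), array([290., 168.])), (np.int32(860), array([271., 185.])), (np.int32(35), array([353., 178.])), (np.int32(50), array([300., 193.])), (np.int32(23809), array([303., 303.])), (np.int32(474), array([166., 201.])), (np.int32(58), array([253., 205.])), (np.int32(109), array([284., 210.])), (np.int32(807), array([158., 239.])), (np.int32(1379), array([479., 334.])), (np.int32(2388), array([ 29., 360.])), (np.int32(101), array([264., 380.]))]
```

View pics/final.png

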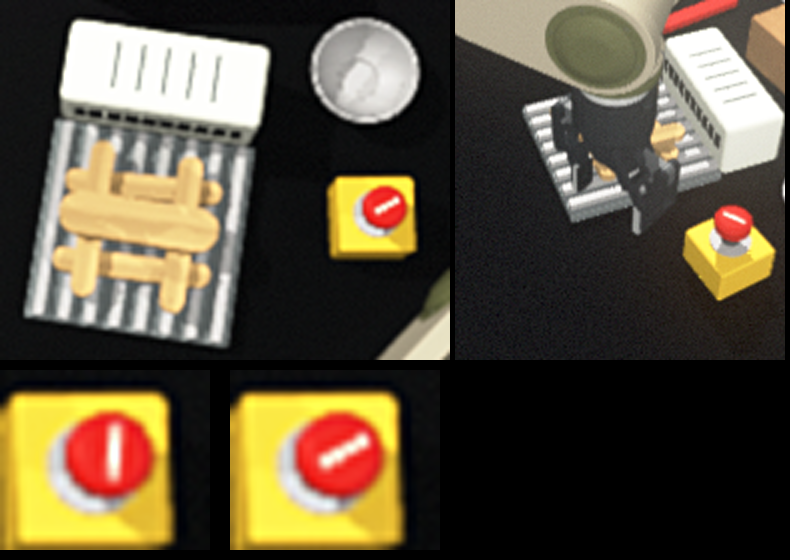

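The stack is intact. The head mark turned from about vertical to (322,466)–(367,436), roughly 56° in the image. I'll check that angle precisely in world coordinates.

```bash
python3 - <<'E'
from h import *
m=eyes.camera_model("top")
for n in("top","top4"):
    I=np.load(n+".npy")[170:189,344:363].astype(float)
    r=(I[...,0]>150)&(I[...,1]<110); c=np.zeros(r.shape,np.uint8); p=np.argwhere(r)
    h=cv2.convexHull(p[:,::-1].astype(np.int32)); cv2.fillConvexPoly(c,h,1); c=cv2.erode(c,np.ones((3,3)))
    w=np.clip(I[...,1]-60,0,None)*c; ys,xs=np.nonzero(w); W=at(m,np.c_[xs+344,ys+170],.091)[:,:2]; w=w[ys,xs]
    C=np.cov(W.T,aweights=w); e=np.linalg.eigh(C)[1][:,1]; print(n,np.average(W,axis=0,weights=w),-np.degrees(np.arctan2(e[1],e[0]))%180)
E
```

```text
top [ 0.58739942 -0.27814207] 5.492106441415729
top4 [ 0.58769999 -0.27791078] 60.47112133017387
```

```bash
python3 -c "
from rig import close_job; print(close_job())"
```

```text
the job is handed in; nothing more can be done
None
```

The job is done in the order asked and handed in at about 26.6 s of the 72 s allowed.

- **Stop:** I pushed the mushroom head down to its end stop (TCP at 83.9 mm, 12 N) and let it come back up.
- **Stack:** Both narrow splints lie across the bottom pair, about 45 mm either side of the rack's centre. The wide splint lies flat over their middle, in the direction of the pair. I measured the pair after the first splint went on, and it was within about 4 mm of its starting estimate, which is measurement error. After that I checked it only by eye, and the last pictures show it in place.
- **Reset:** I turned the head clockwise until it resisted (0.5 N m). Its mark went from 5.5° to 60.5° in the top view, and the stop is at 60.2°.
- **Other things on the table:** Comparing the first and last top pictures, the only changes are the moved splints, the mushroom mark and the arm. The part of the table the arm hides could not be compared.
- **Disagreement:** My hand-read points from the side camera put things 5–14 mm off in y from the top and wrist cameras. I went by the top and wrist cameras, which agreed within about 5 mm, and every grasp and placing came out where planned.

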